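# Swing the keepers across the top bar

### The arm

A 6-joint arm with a two-finger parallel gripper is mounted at the origin on the work surface. World frame = base frame: x ahead of the robot, y to its left, z up, the work surface at z = 0. Lengths are in m, angles in rad, forces in N, time in s.
With the tool pointing down it reaches from about 0.325 to 0.9 m from the base axis. Payload 6.1 kg.
Tool frame: the origin (TCP) lies midway between the tips of the shut fingers; the grasp point (between the pads) lies 19 mm behind it; z points along the fingers, y is the line along which they close (so a half turn about z gives the same grasp; the last joint's range is limited). The gripper opens to 85 mm and grips with 20 to 120 N. Pads are 22 mm wide; open, the fingers measure 114 mm over their backs; the gripper's body (76 mm by 85 mm) begins 54 mm behind the grasp point. The pads swing forward as they close: fully open they stand 13 mm farther back than shut.
Start: joints at [-1.292, 0.22, 1.526, -0, 1.395, -0.126], TCP at [0.246, -0.574, 0.231] pointing down, gripper open.
Joint ranges: [-2.98, 2.98], [-0.91, 2.08], [0.09, 2.57], [-1.24, 4.39], [0.2, 2.65], [-2.68, 2.68]. Speed limits (rad/s): [2.57, 2.57, 3.01, 3.14, 3.14, 3.14].

### API

Orientations are given as [roll, pitch, yaw] about the fixed x, y, z axes, in that order (R = Rz(yaw) Ry(pitch) Rx(roll)).
In Python, from plant import movep, move_l, set_joints, gripper_to, hold, inverse_kinematics, observe, get_image, get_calibration, Unreachable, job_done gives the robot as it stands. Calls block until the motion is done:
- movep(position, orientation): joint-space move of the TCP to a pose.
- move_l(position, feed=0.15, rotation=None, max_force=None): straight line of the TCP; rotation=None keeps the orientation; feed is the mean speed in m/s. With max_force (N) it stops when the force on the tool has changed by that much, and returns True; else False.
- set_joints(angles): joint-space move.
- gripper_to(opening, f_grip=None): finger opening in m; f_grip is the grip in N (None keeps the last); returns when the fingers have stopped.
- hold(seconds).
- inverse_kinematics(position, orientation): joint angles nearest the present ones, or None.
- observe(): the state.
- get_image(name): name is "scene" or "top"; returns (picture, depth): 400x640x3 uint8, red, green, blue; 400x640 float32, m along the optical axis (not along the pixel's ray), 0 where there is no reading.
- get_calibration(name): a dict with "intrinsics" (3x3 intrinsics, pixels), "world_from_camera" (4x4, takes a point from camera to world coordinates). Camera axes: x right, y down, z forward; pixel columns grow to the right and rows downward; lengths in m; the calibration is good to about 2 mm. A picture is of the moment at which its call begins. get_calibration takes no time and is no camera call.
A pose or a line that the arm cannot do raises Unreachable and nothing moves.
- job_done(): hands the job in; it is judged then, once.
The state is a dict: "time_s": time; "q": joint angles; "joint_velocities": joint speeds; "joint_torque": joint torques, N m; "eef_pos": TCP position; "tcp_rot": TCP orientation; "ft_force": force on the tool from outside, world axes, zero at the start; "torque": the same for the moment, N m; "opening": finger opening in m; "grasp_force": force on a finger pad.
Only numpy, scipy, OpenCV 4.12 (cv2) and the standard library are available. Lean on these libraries where they do the work, as an engineer would, in place of code of your own. Each camera call takes 0.05 s, during which the arm holds its last target. There are 200 camera calls.

### The job

Lock the pine top bar into the clip board: with a fingertip, gently push each of the two red keepers round on its pin until it lies squarely across the bar. Leave the bar, the spacers, the awl and the frame grip where they are, and move the hand clear when both keepers are across.

Things in the scene. Friction and masses are not known exactly. Their poses are not given: they have to be found in the camera images.
- clip_board: Fixed plywood board on the bench, 160 (x) x 540 (y) x 12 mm. Origin on the bench surface; x points to the back (board spans -90 to +70 mm), y to the left, z up. Carries a dark wooden fence (top 34 mm above the bench, x 45 to 60 mm), steel spring clips about 37 mm high in front of the bar at y = -200, 0, +200 mm (x 17 to 25 mm), and two keepers.
- top_bar_mid (a point): Middle of the loose pine top bar, which stands on edge between clips and fence along the board's y, centred at board x = 35 mm. 482 mm long, 19 mm thick, 27 mm tall; its top edge is 39 mm above the bench. It can still be lifted out or shoved along.
- keeper_left (a joint): Angle (rad) of the left keeper, a red bar swivelling level on a pin. 0: squarely across the top bar, pointing along board +x. Grows counter-clockwise seen from above, outwards (1.57: points to the board's left end); starts 0.7 to 2.2, so push it clockwise. Range -0.6 to 2.5, no stop at 0: it can be pushed past. Stiff (0.08 N m, about 1.5 N at 50 mm): stays where left.
- keeper_left_pivot (a point): The left keeper's swivel axis, halfway up the keeper, 50 mm above the bench; fixed at board x = -50 mm, y = +130 mm. Hub 30 mm across on a steel post 20 mm thick; a bolt head stands 5 mm above the keeper.
- keeper_left_tip (a point): Free end of the left keeper, halfway up. The keeper is 120 mm long from pivot to tip, 16 mm wide, 14 mm tall, underside 43 mm and top 57 mm above the bench. Below it, between pivot and bar, lies only the 12 mm board: a fingertip may reach down beside it there. A black pad 3 mm thick is under it, 70 to 100 mm from the pivot.
- keeper_right (a joint): Angle (rad) of the right keeper, a red bar swivelling level on a pin. 0: squarely across the top bar, pointing along board +x. Grows clockwise seen from above, outwards (1.57: points to the board's right end); starts 0.7 to 2.2, so push it counter-clockwise. Range -0.6 to 2.5, no stop at 0: it can be pushed past. Stiff (0.08 N m, about 1.5 N at 50 mm): stays where left.
- keeper_right_pivot (a point): The right keeper's swivel axis, halfway up the keeper, 50 mm above the bench; fixed at board x = -50 mm, y = -130 mm. Hub 30 mm across on a steel post 20 mm thick; a bolt head stands 5 mm above the keeper.
- keeper_right_tip (a point): Free end of the right keeper, halfway up. The keeper is 120 mm long from pivot to tip, 16 mm wide, 14 mm tall, underside 43 mm and top 57 mm above the bench. Below it, between pivot and bar, lies only the 12 mm board: a fingertip may reach down beside it there. A black pad 3 mm thick is under it, 70 to 100 mm from the pivot.
- spacer_a: Loose white nylon frame spacer, a U channel 30 x 36 mm, 22 mm tall, lying on the clip board between the two pivots. Origin: centre of its underside. To be left alone.
- spacer_b: Loose white nylon frame spacer, a U channel 30 x 36 mm, 22 mm tall, lying on the clip board between the two pivots. Origin: centre of its underside. To be left alone.
- awl: Loose awl lying on the bench in front of the clip board: beech handle 88 mm long and 28 mm thick (own -x), steel spike 70 mm (own +x), origin on the bench under the joint of the two. To be left alone.
- frame_grip: Loose blue plastic frame grip lying flat on the bench behind the clip board, about 190 x 136 mm, 24 mm tall; origin under its pivot. To be left alone.

How it is judged:
At the end, for the whole second after the job is handed in: Both keepers at rest within 0.17 rad (10 degrees) of squarely across the bar; the bar within 10 mm and the spacers, awl and frame grip each within 15 mm of where they began (value of joint keeper_left between -0.17 and 0.17 rad and velocity of joint keeper_left between -0.05 and 0.05 rad/s and value of joint keeper_right between -0.17 and 0.17 rad and velocity of joint keeper_right between -0.05 and 0.05 rad/s and distance of top_bar_mid from where it was at the start of the episode below 0.01 m and distance of each of spacer_a, spacer_b, awl, frame_grip from where it was at the start of the episode below 0.015 m); the robot touches nothing.
It fails at once if the top bar is shoved or lifted (distance of top_bar_mid from where it was at the start of the episode above 0.01 m).
It fails at once if a spacer, the awl or the frame grip is shoved, lifted or carried off (distance of any of spacer_a, spacer_b, awl, frame_grip from where it was at the start of the episode above 0.015 m).
It fails at once if a keeper is forced (over 25 N) (contact force between the fingers and keeper_left above 25 N or contact force between the fingers and keeper_right above 25 N).
It also fails if it takes over 54 s, if anything falls off the work surface, if the arm or the gripper's body presses on something with over 40 N, if the wrist force passes 120 N, or if a joint passes its speed limit or range.

## Working session

There is one attempt and no reset: what is moved stays moved. The work goes in short steps, each a Python script; the robot and the scene stay as the last script left them, time stands still between calls to the robot, and variables do not carry over. Pictures are saved under pics/ and viewed, at most 10 in all, crops included, and the job is handed in when it is done.

```bash
mkdir -p pics; ls; python3 - <<'E'
from plant import *
import cv2
for n in("top","scene"):
    im,d=get_image(n); cv2.imwrite(f"pics/{n}0.png",im[:,:,::-1])
    c=get_calibration(n); print(n,c)
print(observe()["time_s"])
E
```

```text
pics
top {'intrinsics': array([[517.21717607,   0.        , 316.09599052],
       [  0.        , 517.21717607, 198.59168085],
       [  0.        ,   0.        ,   1.        ]]), 'world_from_camera': array([[-3.69922929e-03, -9.83963563e-01,  1.78331213e-01,
         4.12122067e-01],
       [-9.99874728e-01,  8.94993014e-04, -1.58027600e-02,
         3.05852028e-02],
       [ 1.53897348e-02, -1.78367332e-01, -9.83843611e-01,
         1.01978035e+00],
       [ 0.00000000e+00,  0.00000000e+00,  0.00000000e+00,
         1.00000000e+00]])}
scene {'intrinsics': array([[402.35751669,   0.        , 319.16277408],
       [  0.        , 402.35751669, 201.2030695 ],
       [  0.        ,   0.        ,   1.        ]]), 'world_from_camera': array([[ 0.859543  ,  0.31539271, -0.40213588,  0.88825329],
       [ 0.51067107, -0.56086993,  0.65164406, -0.4336191 ],
       [-0.02002214, -0.76547525, -0.64315376,  0.54216469],
       [ 0.        ,  0.        ,  0.        ,  1.        ]])}
0.1
```

View pics/top0.png

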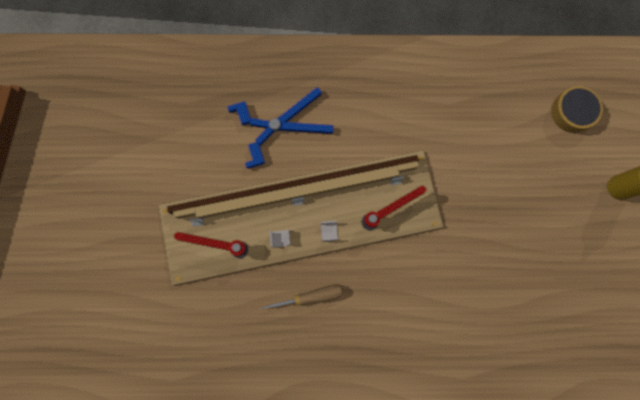

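View pics/scene0.png

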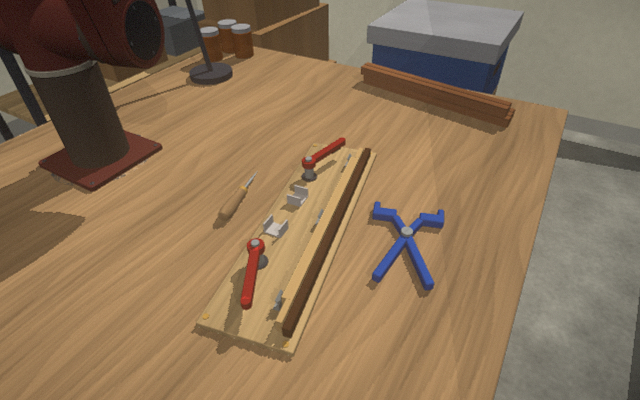

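The top view shows the left keeper with its hub at about (238,248) and tip at (177,236). The right keeper's hub is at about (373,220) and its tip at (423,189). The spacers sit between the hubs, the awl is in front and the grip behind. The scene view agrees.

```bash
cat > h.py <<'E'
from plant import *
import numpy as np, cv2
def ray(uv,z,n="top"):
    c=get_calibration(n); T=c["world_from_camera"]
    d=T[:3,:3]@np.linalg.solve(c["intrinsics"],[uv[0],uv[1],1.]); o=T[:3,3]
    return (o+d*(z-o[2])/d[2])[:2]
def red(im):
    h=cv2.cvtColor(im,cv2.COLOR_RGB2HSV)
    m=(((h[...,0]<6)|(h[...,0]>174))&(h[...,1]>170)&(h[...,2]>70)).astype(np.uint8)
    m[:, :150]=0; m[:,470:]=0
    return m
def keepers(name=None):
    "per keeper, left to right: axis line point, direction, centre line end points (world, z=.057)"
    im,_=get_image("top")
    if name: cv2.imwrite(name,cv2.resize(im[130:330,130:470,::-1],None,fx=2.3,fy=2.3))
    cs=cv2.findContours(red(im),cv2.RETR_EXTERNAL,cv2.CHAIN_APPROX_NONE)[0]
    cs=sorted([c for c in cs if cv2.contourArea(c)>80],key=lambda c:c[:,0,0].mean())
    return [np.array([ray(p,.055) for p in c[:,0,:]],np.float32) for c in cs]
def angle(P,pivot):
    "direction (world) of the keeper: middle of the arm points farther than 25 mm from the pivot"
    v=P-pivot; r=np.hypot(*v.T); v=v[(r>.03)&(r<.112)]
    vx,vy,x,y=cv2.fitLine(v.astype(np.float32),cv2.DIST_L2,0,.001,.001).ravel()
    s=np.sign(vx*v[:,0].mean()+vy*v[:,1].mean()); return np.arctan2(s*vy,s*vx)
E
python3 - <<'E'
from h import *
K=keepers()
piv=[]
for P in K:
    (c,s,a)=cv2.minAreaRect(P); print(len(P),c,s,a)
im,_=get_image("top"); m=red(im)
cs=cv2.findContours(m,cv2.RETR_EXTERNAL,cv2.CHAIN_APPROX_NONE)[0]
cs=sorted([c for c in cs if cv2.contourArea(c)>80],key=lambda c:c[:,0,0].mean())
for c in cs:
    f=np.zeros_like(m); cv2.drawContours(f,[c],-1,1,-1)
    d=cv2.distanceTransform(f,cv2.DIST_L2,5); w=np.argwhere(d>d.max()-.7).mean(0)[::-1]
    piv.append(ray(w,.057)); print(w,d.max(),piv[-1])
piv=np.array(piv); y=piv[0]-piv[1]; print("dist",np.hypot(*y)); b=np.arctan2(-y[0],y[1])
th=[angle(P,p) for P,p in zip(K,piv)]
print("board yaw",b,"angles L",th[0]-b,"R",b-th[1])
E
```

```text
148 (0.5012187361717224, 0.21451181173324585) (0.13197392225265503, 0.026429705321788788) 82.01998138427734
131 (0.5712099075317383, -0.13626927137374878) (0.026983102783560753, 0.1322968751192093) 26.913532257080078
[236.5 247.5] 7.1937995 [0.49452924 0.16319026]
[372. 219.] 7.5906997 [ 0.54751053 -0.0899451 ]
dist 0.2586204269556928
board yaw 0.20632189547597304 angles L 1.1658015873002563 R 1.2522120946673319
```

```bash
cat >> h.py <<'E'
PIV=[np.array([.4945,.1632]),np.array([.5475,-.0899])]; B=.2063; R=.06; Z=.031
def pose(side,phi,off):
    s=1-2*side; th=B+s*phi
    p=PIV[side]+R*np.array([np.cos(th),np.sin(th)])+off*s*np.array([-np.sin(th),np.cos(th)])
    return p, th
def rot(th,k): return [np.pi,0,(th+k*np.pi/2+np.pi)%(2*np.pi)-np.pi]
def push(side,phi0,phi1,off=.019,gap=.012,step=.12):
    for k in (1,-1):
        ok=True
        for ph in (phi0,phi1):
            p,th=pose(side,ph,off+gap); q=inverse_kinematics([*p,Z],rot(th,k))
            ok&= q is not None and abs(q[5])<2.5
            if q is not None: print(k,np.round(q,2))
        if ok: break
    else: raise SystemExit("no wrist choice")
    p,th=pose(side,phi0,off+gap)
    movep([*p,.15],rot(th,k))
    if move_l([*p,Z],.1,max_force=8): move_l([*p,.15],.1); raise SystemExit("hit going down")
    p,th=pose(side,phi0,off+.001); move_l([*p,Z],.04,max_force=10)
    n=max(1,int(np.ceil(abs(phi0-phi1)/step))); f0=np.array(observe()["ft_force"])
    for ph in np.linspace(phi0,phi1,n+1)[1:]:
        p,th=pose(side,ph,off)
        hit=move_l([*p,Z],.04,rotation=rot(th,k),max_force=12)
        o=observe(); print(round(ph,2),hit,np.round(np.array(o["ft_force"])-f0,1),round(o["time_s"],2))
        if hit: break
    p,th=pose(side,ph,off+.015); move_l([*p,Z],.06); move_l([*p,.15],.15)
E
python3 - <<'E'
from h import *
gripper_to(0.0)
push(1,1.25,.05)
print(observe()["eef_pos"],observe()["time_s"])
E
```

```text
1 [-0.42  0.33  1.81 -0.    1.01  0.63]
1 [-0.31  0.43  1.67  0.    1.04 -0.46]
1.13 False [0.3 1.4 0.2] 4.99
1.01 False [-0.5  0.9  1.3] 5.33
0.89 False [-1.1 -0.2  0.7] 5.67
0.77 False [-0.2  0.5  1.1] 6.02
0.65 False [-0.2  0.8  0.2] 6.36
0.53 False [-0.3  0.3  0.1] 6.7
0.41 False [-0.9  0.6  1.1] 7.04
0.29 False [-1.1  1.2  0.9] 7.38
0.17 False [-0.3 -0.2  0.2] 7.72
0.05 False [-0.2  1.5 -0. ] 8.07
[ 0.61127048 -0.11383427  0.14878852] 9.4083
```

```bash
python3 - <<'E'
from h import *
push(0,1.166,.05)
movep([.40,-.30,.25],[np.pi,0,0])
K=keepers("pics/after.png")
for P in K: print(len(P),cv2.minAreaRect(P)[1])
th=[angle(P,p) for P,p in zip(K,PIV)]
print("L",th[0]-B,"R",B-th[1],observe()["time_s"])
E
```

```text
1 [ 0.3   0.23  1.93  0.    0.98 -1.07]
1 [ 0.23  0.35  1.78 -0.    1.02 -0.03]
1.05 False [ 0.5  0.5 -0.8] 12.9
0.94 False [0.6 1.4 0. ] 13.22
0.83 False [-0.1  0.5  0. ] 13.55
0.72 False [-1.1  0.9  0.1] 13.88
0.61 False [-0.3  0.1 -0.6] 14.2
0.5 False [0.1 1.9 1.4] 14.53
0.38 False [-1.   0.9 -1. ] 14.85
0.27 False [ 0.7  0.8 -0.3] 15.18
0.16 False [ 0.9  0.1 -0.8] 15.5
0.05 False [-0.3  0.4  0.2] 15.82
145 (0.13288375735282898, 0.027145380154252052)
143 (0.1323755532503128, 0.027363141998648643)
L 0.04387393010860599 R 0.028864431748850228 19.1667
```

View pics/after.png

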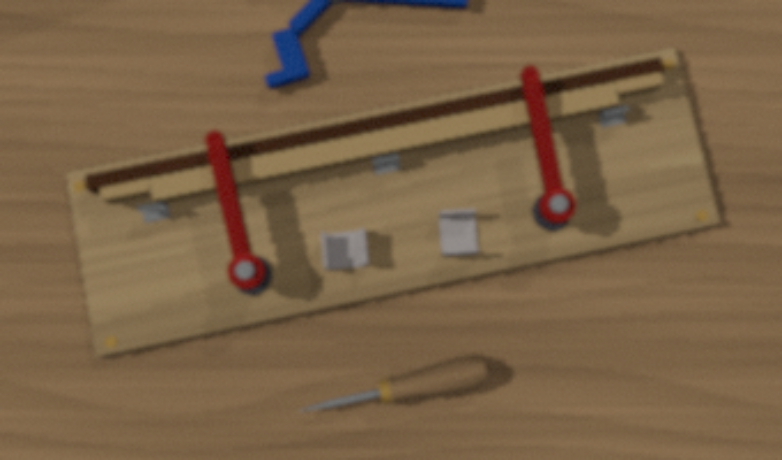

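The crop shows both keepers lying across the bar: the left runs from (247,270) to (215,138), the right from (556,205) to (531,72). The bar, spacers and awl look undisturbed. The angles of 0.04 and 0.03 rad are well inside tolerance, and the hand is clear.

```bash
python3 -c "
from plant import *
hold(0.3); print(job_done())"
```

```text
the job is handed in; nothing more can be done
None
```

Both red keepers now lie across the top bar, measured at about 0.04 rad (left) and 0.03 rad (right) from square; the hand is clear, and I handed the job in at about 19.5 s, though no verdict came back.

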